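# Fetch the purge valve from behind the bottles

## Robot

A 6-joint arm with a two-finger parallel gripper is mounted at the origin on a cart in front of the work surface, level with it; the furniture and walls round the work are solid. World frame = base frame: x ahead of the robot, y to its left, z up, the work surface at z = 0. Lengths are in mm, angles in rad, forces in N, time in s.
With the tool pointing down it reaches from about 350 to 775 mm from the base axis. Payload 7.3 kg.
Tool frame: the origin (TCP) lies on the centre line of the jaws, within the pads' length; the fingertips stand 17 mm ahead of it and the grasp point (between the pads) lies 2 mm behind it; z points along the fingers, y is the line along which they close (so a half turn about z gives the same grasp; the last joint's range is limited). The gripper opens to 92 mm and grips with 3 to 60 N. Pads are 19 mm wide; open, the fingers measure 130 mm over their backs; the gripper's body (75 mm by 190 mm) begins 47 mm behind the grasp point.
Start: joints at [-1.356, 0.342, 1.524, -0, 1.275, -0.146], TCP at [185.36, -491.208, 243.741] pointing down, gripper open.
Joint ranges: [-2.53, 2.53], [-0.77, 2.02], [0.04, 2.7], [-1, 4.14], [0.28, 2.66], [-3.11, 3.11]. Speed limits (rad/s): [2.57, 2.57, 3.14, 3.14, 3.14, 3.14].

## Interface

Orientations are given as [roll, pitch, yaw] about the fixed x, y, z axes, in that order (R = Rz(yaw) Ry(pitch) Rx(roll)).
In Python, from plant import bot gives the robot as it stands. The module is installed in compiled form; this text tells all that it offers.
- The arm moves only by the shell command python3 -m pendant 'ROWS'. ROWS is JSON, a list of rows, each a list of 3 entries, a list of its own where there are three numbers: the shift along the world's x, y, z as a fraction of full scale, then the turn, a rotation vector about the world's x, y, z as a fraction of full scale, then the opening, from -1 (shut) to 1 (fully open), so that 0 is half open. In form: [[[tx, ty, tz], [rx, ry, rz], claw], ...]. A call has exactly 10 rows; each row shifts and turns the commanded pose from where the row before left it; what a row does not reach is not made up. Full scale, the value 1, is 30 mm for a shift and 0.12 rad for a turn. A row lasts 1/12 s, in which the tool goes at most 41.7 mm and 7.16 degrees, less where a joint would pass 70% of its speed; a pose out of reach is approached as far as the arm can. A call with a number of a shift or a turn outside -1 to 1 is refused whole. A call with a gripper value outside its range is refused whole. The fingers move at their own pace and stop on an object; the grip force is fixed at half the most. Time passes only in rows, so rows that do not move let the fingers close, or fill a call up. It gives the time, the measured TCP pose, the force, the opening and the grip force at its end, in the units of the state.
- bot.get_obs(): the state, without advancing time (a new reading comes with each control period).
- bot.capture(name): name is "side" or "top" or "wrist"; returns the picture (480x640x3 uint8, blue, green, red); there is no depth.
- bot.camera_params(name): a dict with "fovy" (degrees; the focal length in pixels is half the picture's height over the tangent of half this angle, whatever the lens; pixels are square), "cx", "cy" (the principal point, pixels), "camera_from_world" (4x4, takes a point from world to camera coordinates). Camera axes: x right, y down, z forward; pixel columns grow to the right and rows downward; lengths in mm; the calibration is good to about 2 mm. A picture is of the moment at which its call begins: read the wrist's pose just before it. camera_params takes no time and is no camera call; for the wrist camera it gives the pose at the moment of the call.
- bot.close_job(): hands the job in; it is judged then, once.
The state is a dict: "time": time; "joint_positions": joint angles; "dq": joint speeds; "tau": joint torques, N m; "tool_pos": TCP position; "tcp_rot": TCP orientation; "contact_force": force on the tool from outside, world axes, zero at the start; "moment": the same for the moment, N m; "grip_width": finger opening in mm; "finger_force": force on a finger pad.
Only numpy, scipy, OpenCV 4.12 (cv2) and the standard library are available. Lean on these libraries where they do the work, as an engineer would, in place of code of your own. Each camera call takes 0.05 s, during which the arm holds its last target. There are 200 camera calls.

## Task

Get the purge valve from the back of the steel tray: first clear the two dropper bottles in front of it, standing both upright on the plywood offcut, then stand the valve in the round recess of the aluminium fixture. After that put each bottle back upright on the tray where it stood before, each on its own pad and not swapped. Never tip a bottle over, and leave the screwdriver, the wooden stick and the filter cup alone.

Things in the scene. Friction and masses are not known exactly. Their poses are not given: they have to be found in the camera images.
- tray: Fixed low steel tray, 150 (its x) x 160 (its y) mm, floor top 3 mm above the worktop, rim 12 mm high all round. Origin under its centre; +x points to its back. Three thin black rubber pads on the floor: two front pads, 46 mm across, at x -24 mm, y +27 and y -27 mm (a bottle stands on each; which one is where varies), and a back pad at x +20 mm, y 0 (the valve).
- nozzle_bottle (a point): Loose teal dropper bottle with a narrow white nozzle, 91 mm tall, about 0.035 kg; point at its centre, 45.5 mm above its underside, z axis up. Round body 34 mm in diameter up to 61 mm above its underside, nozzle (about 22 mm) above that.
- cap_bottle (a point): Loose teal dropper bottle with a wide green screw cap, 82 mm tall, about 0.035 kg; point at its centre, 41 mm above its underside, z axis up. Round body 34 mm in diameter up to 61 mm above its underside, cap 30 mm in diameter above that.
- valve_mid (a point): Loose dark brown purge valve, mushroom-shaped, 31 mm tall, about 0.06 kg, standing stem down behind the two bottles; point at its centre, 15.5 mm above its underside, z axis up. Stem 27 mm in diameter for the lower 14 mm, round head 44 mm in diameter from 14 to 31 mm above its underside. The bottles stand taller than it and close in front (44 mm ahead, 27 mm to either side, centre to centre), so a gripper finds no room at it until both are gone.
- plywood_top (a point): Dark plywood offcut lying flat and fixed on the worktop, the side area: 153 (x) x 138 (y) x 17 mm thick; point at the centre of its top face, 20.5 mm above the worktop (it lies on a thin rubber pad), x and y along its edges.
- recess_floor (a point): Fixed aluminium seating fixture, a plate 96 x 96 x 10 mm with a round recess 46 mm across and 6 mm deep in its middle, with a dark floor; point at the centre of the recess floor, 7.5 mm above the worktop (the plate lies on a thin rubber pad). The valve's stem stands in the recess and its head stays above the plate.
- screwdriver: Bystander: screwdriver with wooden handle, 128 mm long, lying near the front edge of the worktop; origin under its centre. Leave it alone.
- wood_stick: Bystander: pale wooden stick, 76 x 21 x 9 mm, lying near the front edge of the worktop; origin under its centre. Leave it alone.
- filter_cup: Bystander: small clear or chromed open cup, 46 mm across, 32 mm tall, at the right near the vice; origin under its centre. Leave it alone.

How it is judged:
By the outcome, as a careful person would: the job done as asked, in the order asked, and still so for the second after the job is handed in, with the robot touching nothing.
It also fails if it takes over 118 s, if anything falls off the work surface, if the arm or the gripper's body presses on something with over 40 N, if the wrist force passes 120 N, or if a joint passes its speed limit or range.

## Working session

There is one attempt and no reset: what is moved stays moved. The work goes in short steps, Python scripts to look and compute and a shell command to move; the robot and the scene stay as the last step left them, time stands still between calls to the robot, and variables do not carry over. Pictures are saved under pics/ and viewed, at most 14 in all, crops included, and the job is handed in when it is done.

```bash
mkdir -p pics
python3 - <<'E'
from plant import bot
import cv2,numpy as np
for n in("top","side"):
    im=bot.capture(n); cv2.imwrite(f"pics/{n}0.png",im)
    p=bot.camera_params(n); print(n,p["fovy"],p["cx"],p["cy"]); print(np.round(p["camera_from_world"],3).tolist())
o=bot.get_obs();print(o)
E
```

```text
top 44.23405219935294 321.3122983645807 243.38681621045257
[[0.004, -1.0, 0.012, -1.971], [-0.999, -0.005, -0.05, 534.226], [0.051, -0.012, -0.999, 1283.204], [0.0, 0.0, 0.0, 1.0]]
side 55.93442009039141 322.3498566944336 238.39273255948402
[[-0.981, -0.194, 0.002, 530.421], [-0.073, 0.363, -0.929, 116.62], [0.179, -0.911, -0.371, 995.54], [0.0, 0.0, 0.0, 1.0]]
{'time': 0.1, 'joint_positions': array([-1.35598697e+00,  3.42634536e-01,  1.52490976e+00,  1.01054833e-05,
        1.27540748e+00, -1.45989379e-01]), 'dq': array([ 0.0024523 , -0.0028805 , -0.00138547, -0.00021327,  0.00047997,
        0.00054356]), 'tau': array([ 1.22329271e-03, -4.32007778e+01, -2.44692814e+01,  7.18414458e-02,
        5.25553920e-02, -3.78054085e-05]), 'tool_pos': array([ 185.29253827, -490.85421034,  243.12815183]), 'tcp_rot': array([-3.14024940e+00, -2.07273680e-04,  3.60795649e-01]), 'contact_force': array([-0.47795732,  0.57416042,  0.85440425]), 'moment': array([ 0.00234467, -0.03281782,  0.022151  ]), 'finger_force': 0.0, 'grip_width': 91.88837946654117}
```

View pics/top0.png

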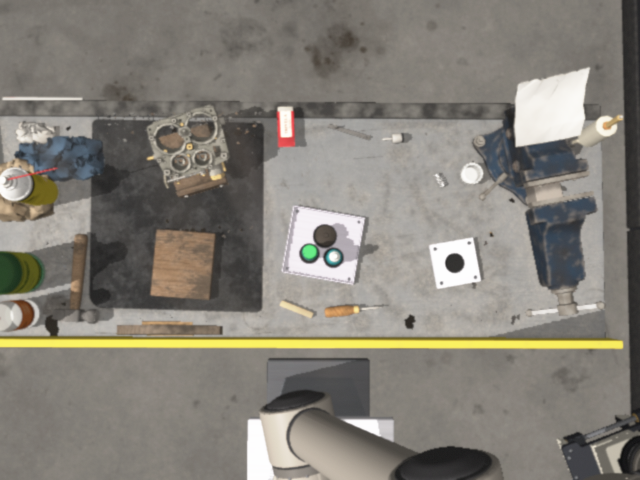

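View pics/side0.png

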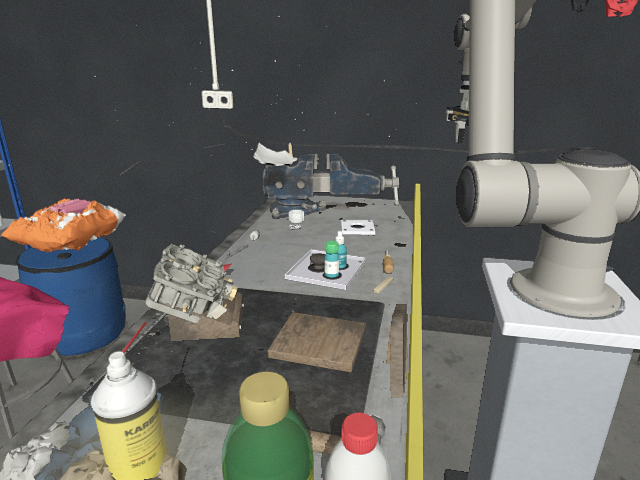

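The top view shows the tray centred near (325,244), the green cap bottle at (310,253), the nozzle bottle at (333,257) and the valve at (325,235). The plywood is near (184,264) and the recess at (454,263). The side view shows all of them upright. Next I'll segment these for positions.

```bash
cat > h.py <<'E'
from plant import bot
import cv2,numpy as np
def ray(p,u,v,z):
    f=240/np.tan(np.radians(p["fovy"]/2)); T=np.array(p["camera_from_world"]);R=T[:3,:3];c=-R.T@T[:3,3]
    d=R.T@np.array([(u-p["cx"])/f,(v-p["cy"])/f,1.]); return c+d*(z-c[2])/d[2]
def proj(p,X):
    f=240/np.tan(np.radians(p["fovy"]/2)); T=np.array(p["camera_from_world"]);q=T[:3,:3]@np.array(X,float)+T[:3,3]
    return f*q[0]/q[2]+p["cx"],f*q[1]/q[2]+p["cy"]
E
python3 - <<'E'
from h import *
im=cv2.imread("pics/top0.png");p=bot.camera_params("top")
h=cv2.cvtColor(im,cv2.COLOR_BGR2HSV)
def blob(m,x0,y0,x1,y1,z,name):
    k=np.zeros(m.shape,np.uint8);k[y0:y1,x0:x1]=m[y0:y1,x0:x1]
    cs,_=cv2.findContours(k*255,cv2.RETR_EXTERNAL,cv2.CHAIN_APPROX_NONE);c=max(cs,key=cv2.contourArea)
    r=cv2.minAreaRect(c); P=[ray(p,u,v,z)[:2] for u,v in cv2.boxPoints(r)]
    e=P[1]-P[0];e2=P[2]-P[1];m=cv2.moments(c)
    print(name,np.round(r[0],1),"world",np.round(ray(p,*r[0],z),1),"size",np.round([np.linalg.norm(e),np.linalg.norm(e2)],1),"ang",np.degrees(np.arctan2(e[1],e[0])).round(1), "cen",np.round(ray(p,m['m10']/m['m00'],m['m01']/m['m00'],z),1))
V=h[...,2];S=h[...,1]
blob(((V>185)).astype(np.uint8),275,195,375,292,12,"tray")
blob(((V>200)).astype(np.uint8),420,230,490,295,11.5,"plate")
blob((V<60).astype(np.uint8),435,245,472,282,7.5,"recess")
blob(((h[...,0]>50)&(h[...,0]<80)&(S>120)&(V>80)).astype(np.uint8),295,240,322,268,82,"cap")
blob(((V<80)).astype(np.uint8),308,220,342,245,31,"valve")
blob(((h[...,0]<25)&(S>60)).astype(np.uint8),140,220,225,305,20.5,"ply")
a=cv2.resize(im[200:300,270:400],None,fx=6,fy=6,interpolation=cv2.INTER_CUBIC)
cv2.imwrite("pics/c1.png",a)
E
```

```text
tray [322.3 244.8] world [531.2  -1.6  12. ] size [152.1 162. ] ang -9.6 cen [532.6   7.4  12. ]
plate [454.2 262.5] world [ 493.6 -292.3   11.5] size [100.1 100.1] ang -79.4 cen [ 493.3 -292.3   11.5]
recess [454.  262.5] world [ 493.8 -292.8    7.5] size [35.5 33.1] ang -89.7 cen [ 493.7 -292.7    7.5]
cap [309. 252.] world [512.7  26.9  82. ] size [29.1 29.1] ang -89.7 cen [513.4  26.3  82. ]
valve [324.5 235. ] world [551.6  -6.   31. ] size [45.6 39.1] ang -89.7 cen [545.5 -13.4  31. ]
ply [182.6 264. ] world [487.5 302.   20.5] size [148.3 131.4] ang -4.1 cen [487.7 302.1  20.5]
```

View pics/c1.png

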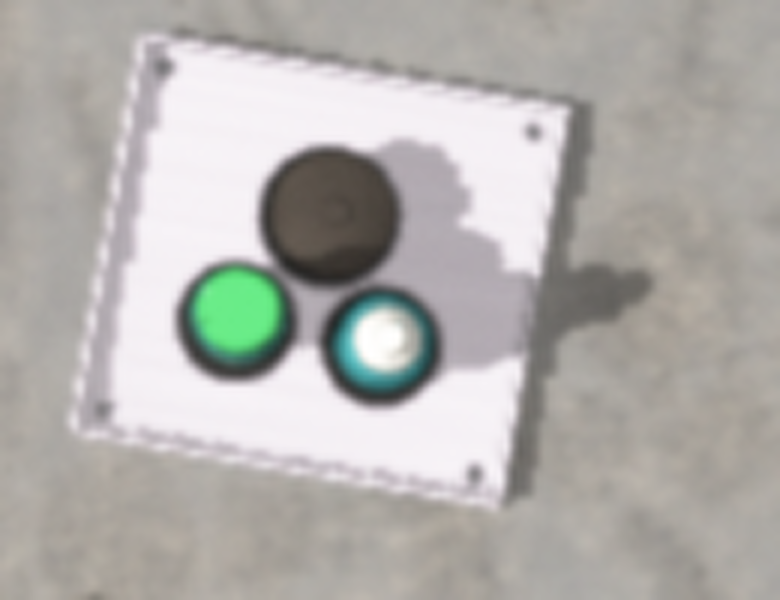

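Tray yaw is about -9.5°. I'll move over the tray, with the jaws closing along tray x, and check with the wrist camera.

```bash
R='' ; python3 -m pendant '[[[0.5,0.85,0],[0,0,0.43],0.4],[[0.5,0.85,0],[0,0,0.43],0.4],[[0.5,0.85,0],[0,0,0.43],0.4],[[0.5,0.85,0],[0,0,0.43],0.4],[[0.5,0.85,0],[0,0,0.43],0.4],[[0.5,0.85,0],[0,0,0.43],0.4],[[0.5,0.85,0],[0,0,0.43],0.4],[[0.5,0.85,0],[0,0,0.43],0.4],[[0.5,0.85,0],[0,0,0.43],0.4],[[0.5,0.85,0],[0,0,0.43],0.4]]'; python3 -m pendant '[[[0.5,0.85,0],[0,0,0.43],0.4],[[0.5,0.85,0],[0,0,0.43],0.4],[[0.5,0.85,0],[0,0,0.43],0.4],[[0.5,0.85,0],[0,0,0.43],0.4],[[0.5,0.85,0],[0,0,0.43],0.4],[[0.5,0.85,0],[0,0,0.43],0.4],[[0.5,0.85,0],[0,0,0.43],0.4],[[0.5,0.85,0],[0,0,0.43],0.4],[[0,0,0],[0,0,0.43],0.4],[[0,0,0],[0,0,0.43],0.4]]'
python3 - <<'E'
from h import *
p=bot.camera_params("wrist");o=bot.get_obs();im=bot.capture("wrist");cv2.imwrite("pics/w1.png",im)
print(o["time"],o["tool_pos"],o["tcp_rot"],o["joint_positions"],o["grip_width"]);print({k:np.round(v,3).tolist() for k,v in p.items()})
import pickle;pickle.dump(p,open("w1.pkl","wb"))
E
```

```text
time: 0.93
tool_pos: [335.7, -234.7, 243.6]
tcp_rot: [-3.141, -0.0, 0.879]
contact_force: [1.0, 0.8, -0.0]
grip_width: 64.4
finger_force: 0.0
time: 1.77
tool_pos: [455.7, -30.6, 243.3]
tcp_rot: [-3.141, -0.0, 1.399]
contact_force: [0.6, -0.5, 0.4]
grip_width: 64.1
finger_force: 0.0
1.7667 [455.66471792 -30.56603101 243.25546535] [-3.14066617e+00 -1.95835591e-04  1.39861580e+00] [-2.35152940e-01  2.17758680e-01  1.70000006e+00  1.45783606e-04
  1.22477089e+00 -6.30220130e-02] 64.10024993216813
{'fovy': 65.293, 'cx': 325.27, 'cy': 239.266, 'camera_from_world': [[0.985, -0.172, -0.001, -454.001], [-0.167, -0.955, 0.246, 17.507], [-0.043, -0.243, -0.969, 400.515], [0.0, 0.0, 0.0, 1.0]]}
```

View pics/w1.png

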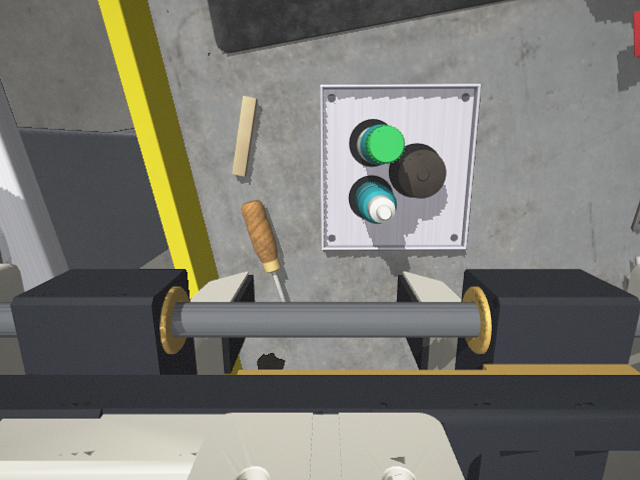

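The wrist view shows the tray corners at about (321,85), (480,85), (466,248) and (322,249). The cap top is at (386,144), the nozzle tip at (384,212) and the valve top at (418,171).

Run:
```python
from h import *
import pickle
p=pickle.load(open("w1.pkl","rb"));im=cv2.imread("pics/w1.png");h=cv2.cvtColor(im,cv2.COLOR_BGR2HSV)
C=[ray(p,*c,12)[:2] for c in[(321,85),(480,85),(466,248),(322,249)]]
print("corners",np.round(C,1).tolist(),"mean",np.mean(C,0).round(1))
def cen(m,box,z,n):
    k=np.zeros(m.shape,np.uint8);x0,y0,x1,y1=box;k[y0:y1,x0:x1]=m[y0:y1,x0:x1]
    cs,_=cv2.findContours(k*255,0,1);c=max(cs,key=cv2.contourArea);(u,v),r=cv2.minEnclosingCircle(c)
    print(n,round(u),round(v),round(r,1),np.round(ray(p,u,v,z),1))
H,S,V=cv2.split(h)
cen((H>50)&(H<78)&(S>130)&(V>150),(340,110,420,180),86,"cap")
cen((V>215)&(S<30),(366,198,400,225),95,"noz")
cen((V<95)&(S>30)&((H<25)|(H>160)),(385,140,450,205),35,"valve")
t=bot.camera_params("top")
print(ray(t,270+238/6,200+321/6,4),ray(t,270+381/6,200+347/6,4))
print("nozzle top view",ray(t,270+390/6,200+338/6,90))
```

```text
corners [[472.4, 88.6], [617.3, 63.2], [591.9, -91.3], [445.8, -66.9]] mean [531.8  -1.6]
cap 385 143 18.6 [512.8  28.5  86. ]
noz 382 208 12.3 [502.  -19.7  95. ]
valve 420 173 24.7 [548.8  -4.7  35. ]
[512.20750646  26.08696057   4.        ] [502.88389588 -26.62118655   4.        ]
nozzle top view [503.74069767 -26.88018605  90.        ]
```

```bash
python3 -m pendant '[[[0.475,0.49,0],[0,0,0],0.4],[[0.475,0.49,0],[0,0,0],0.4],[[0.475,0.49,0],[0,0,0],0.4],[[0.475,0.49,0],[0,0,0],0.4],[[0,0,-0.9],[0,0,0],0.4],[[0,0,-0.9],[0,0,0],0.4],[[0,0,-0.9],[0,0,0],0.4],[[0,0,-0.8],[0,0,0],0.4],[[0,0,-0.5],[0,0,0],0.4],[[0,0,0],[0,0,0],0.4]]'
python3 - <<'E'
from h import *
im=bot.capture("wrist");cv2.imwrite("pics/w2.png",im)
print(bot.get_obs()["tool_pos"])
E
```

```text
time: 2.65
tool_pos: [510.0, 26.5, 120.4]
tcp_rot: [-3.135, 0.001, 1.391]
contact_force: [-0.4, -0.3, -0.7]
grip_width: 64.2
finger_force: 0.0
[511.23021067  26.46370701 122.34057313]
```

View pics/w2.png

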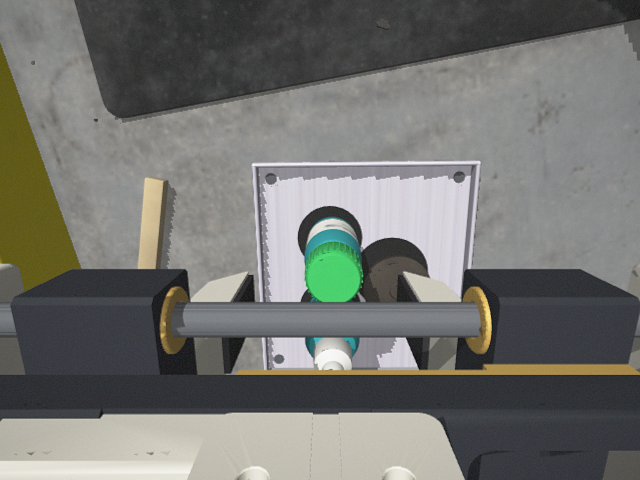

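The jaws straddle the cap bottle: cap at (333,275), jaw centre about (325). The nozzle bottle and the valve clear the fingers. I'll descend and then close.

```bash
python3 -m pendant '[[[0.05,0.06,-0.5],[0,0,0],0.4],[[0,0,-0.5],[0,0,0],0.4],[[0,0,-0.5],[0,0,0],0.4],[[0,0,-0.4],[0,0,0],0.4],[[0,0,-0.3],[0,0,0],0.4],[[0,0,0],[0,0,0],0.4],[[0,0,0],[0,0,0],0.4],[[0,0,0],[0,0,0],0.4],[[0,0,0],[0,0,0],0.4],[[0,0,0],[0,0,0],0.4]]';  python3 -m pendant '[[[0,0,0],[0,0,0],0.2],[[0,0,0],[0,0,0],0.0],[[0,0,0],[0,0,0],-0.1],[[0,0,0],[0,0,0],-0.2],[[0,0,0],[0,0,0],-0.3],[[0,0,0],[0,0,0],-0.4],[[0,0,0],[0,0,0],-0.5],[[0,0,0],[0,0,0],-0.5],[[0,0,0],[0,0,0],-0.5],[[0,0,0],[0,0,0],-0.5]]'
```

```text
time: 3.53
tool_pos: [514.3, 28.3, 58.5]
tcp_rot: [3.14, -0.0, 1.393]
contact_force: [0.6, 0.2, -0.3]
grip_width: 64.3
finger_force: 0.0
time: 4.37
tool_pos: [513.8, 28.4, 57.7]
tcp_rot: [3.142, 0.0, 1.393]
contact_force: [0.6, -0.6, 0.9]
grip_width: 32.4
finger_force: 30.0
```

```bash
python3 -m pendant '[[[0,0,0.5],[0,0,0],-0.5],[[0,0,0.8],[0,0,0],-0.5],[[0,0,0.8],[0,0,0],-0.5],[[0,0.5,0],[0,0,0],-0.5],[[0,0.9,0],[0,0,0],-0.5],[[0,0.9,0],[0,0,0],-0.5],[[0,0.9,0],[0,0,0],-0.5],[[0,0.9,0],[0,0,0],-0.5],[[0,0.9,0],[0,0,0],-0.5],[[0,0.9,0],[0,0,0],-0.5]]';  python3 -m pendant '[[[-0.2,0.9,0],[0,0,0],-0.5],[[-0.2,0.9,0],[0,0,0],-0.5],[[-0.2,0.9,0],[0,0,0],-0.5],[[-0.2,0.9,0],[0,0,0],-0.5],[[-0.1,0.5,0],[0,0,0],-0.5],[[0,0,-0.5],[0,0,0],-0.5],[[0,0,-0.5],[0,0,0],-0.5],[[0,0,-0.4],[0,0,0],-0.5],[[0,0,0],[0,0,0],-0.5],[[0,0,0],[0,0,0],-0.5]]'
python3 - <<'E'
from h import *
im=bot.capture("side");cv2.imwrite("pics/s2.png",im[200:480,200:520])
print(bot.get_obs()["tool_pos"])
E
```

```text
time: 5.2
tool_pos: [513.6, 206.7, 120.7]
tcp_rot: [-3.142, 0.0, 1.393]
contact_force: [0.3, 0.3, -0.6]
grip_width: 32.7
finger_force: 30.0
time: 6.03
tool_pos: [486.5, 328.2, 78.2]
tcp_rot: [-3.14, 0.001, 1.393]
contact_force: [0.3, -0.0, -0.1]
grip_width: 32.2
finger_force: 30.0
[487.05736349 328.42349135  79.05130109]
```

View pics/s2.png

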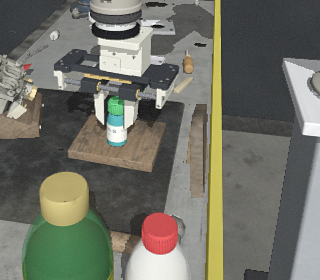

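The bottle hangs upright just above the plywood at crop (117,125). I'll lower it slowly while watching the force.

```bash
python3 -m pendant '[[[0,0,-0.03],[0,0,0],-0.5],[[0,0,-0.03],[0,0,0],-0.5],[[0,0,-0.03],[0,0,0],-0.5],[[0,0,-0.02],[0,0,0],-0.5],[[0,0,0],[0,0,0],-0.5],[[0,0,0],[0,0,0],-0.5],[[0,0,0],[0,0,0],-0.5],[[0,0,0],[0,0,0],-0.5],[[0,0,0],[0,0,0],-0.5],[[0,0,0],[0,0,0],-0.5]]';  python3 -m pendant '[[[0,0,-0.02],[0,0,0],-0.5],[[0,0,-0.02],[0,0,0],-0.5],[[0,0,0],[0,0,0],-0.5],[[0,0,0],[0,0,0],-0.5],[[0,0,0],[0,0,0],-0.5],[[0,0,0],[0,0,0],-0.5],[[0,0,0],[0,0,0],-0.5],[[0,0,0],[0,0,0],-0.5],[[0,0,0],[0,0,0],-0.5],[[0,0,0],[0,0,0],-0.5]]'
```

```text
time: 6.92
tool_pos: [486.8, 328.4, 75.4]
tcp_rot: [3.141, 0.0, 1.393]
contact_force: [-0.3, 1.1, 0.0]
grip_width: 32.4
finger_force: 30.0
time: 7.75
tool_pos: [487.0, 328.6, 75.1]
tcp_rot: [3.141, -0.001, 1.393]
contact_force: [-1.4, 0.1, 6.0]
grip_width: 32.4
finger_force: 30.0
```

```bash
python3 -m pendant '[[[0,0,0],[0,0,0],-0.1],[[0,0,0],[0,0,0],0.2],[[0,0,0],[0,0,0],0.4],[[0,0,0],[0,0,0],0.4],[[0,0,0],[0,0,0],0.4],[[0,0,0.4],[0,0,0],0.4],[[0,0,0.8],[0,0,0],0.4],[[0,0,0.9],[0,0,0],0.4],[[0,0,0.6],[0,0,0],0.4],[[0,0,0.3],[0,0,0],0.4]]';  python3 -m pendant '[[[0,-0.5,0],[0,0,0],0.4],[[0,-0.9,0],[0,0,0],0.4],[[0,-0.9,0],[0,0,0],0.4],[[0,-0.9,0],[0,0,0],0.4],[[0,-0.9,0],[0,0,0],0.4],[[0,-0.9,0],[0,0,0],0.4],[[0.1,-0.9,0],[0,0,0],0.4],[[0.1,-0.9,0],[0,0,0],0.4],[[0.1,-0.9,0],[0,0,0],0.4],[[0.1,-0.9,0],[0,0,0],0.4]]'; python3 -m pendant '[[[0.1,-0.9,0],[0,0,0],0.4],[[0.05,-0.9,0],[0,0,0],0.4],[[0,-0.9,0],[0,0,0],0.4],[[0,-0.48,0],[0,0,0],0.4],[[0,0,0],[0,0,0],0.4],[[0,0,0],[0,0,0],0.4],[[0,0,0],[0,0,0],0.4],[[0,0,0],[0,0,0],0.4],[[0,0,0],[0,0,0],0.4],[[0,0,0],[0,0,0],0.4]]'
python3 - <<'E'
from h import *
p=bot.camera_params("wrist");im=bot.capture("wrist");cv2.imwrite("pics/w3.png",im)
print(bot.get_obs()["tool_pos"])
for X in[(503.6,-24.9,95),(487,328.5,102)]:print(proj(p,X),proj(bot.camera_params("side"),X))
im=bot.capture("side");cv2.imwrite("pics/s3.png",im)
a=np.vstack([cv2.imread("pics/w3.png")[150:400],im[200:450]]);cv2.imwrite("pics/c3.png",a)
E
```

```text
time: 8.58
tool_pos: [487.8, 328.9, 166.9]
tcp_rot: [3.138, -0.002, 1.393]
contact_force: [0.1, 0.1, -0.4]
grip_width: 64.3
finger_force: 0.0
time: 9.42
tool_pos: [497.6, 68.4, 162.8]
tcp_rot: [-3.139, 0.001, 1.393]
contact_force: [0.4, 0.5, 1.8]
grip_width: 64.5
finger_force: 0.0
time: 10.25
tool_pos: [503.3, -24.2, 164.2]
tcp_rot: [-3.142, -0.0, 1.394]
contact_force: [-0.1, -0.0, 0.2]
grip_width: 63.9
finger_force: 0.0
[503.34516975 -24.32800831 164.22198774]
(np.float64(325.8320791970248), np.float64(263.57870463665756)) (np.float64(339.759504796177), np.float64(231.0053893412061))
(np.float64(95.37204504817603), np.float64(-693.82926375916)) (np.float64(315.7721650568425), np.float64(302.3619603427676))
```

View pics/c3.png

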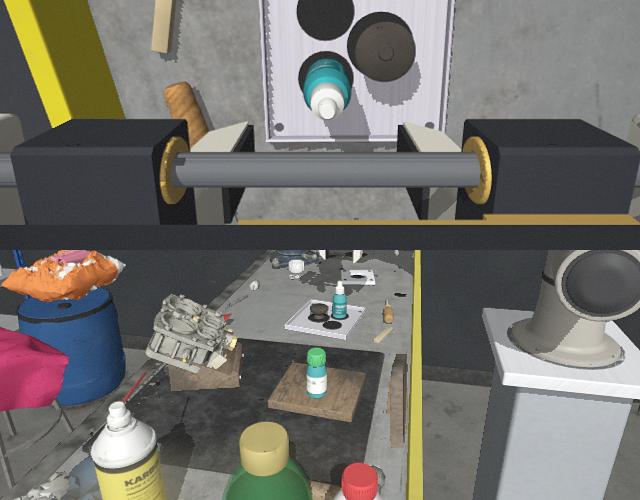

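The cap bottle stands on the plywood at side-crop (316,370), and the nozzle tip is at wrist (327,259), centred between the jaws. Now I'll grasp the nozzle bottle.

```bash
python3 -m pendant '[[[0,0,-0.5],[0,0,0],0.4],[[0,0,-0.8],[0,0,0],0.4],[[0,0,-0.8],[0,0,0],0.4],[[0,0,-0.7],[0,0,0],0.4],[[0,0,-0.5],[0,0,0],0.4],[[0,0,-0.25],[0,0,0],0.4],[[0,0,0],[0,0,0],0.4],[[0,0,0],[0,0,0],0.4],[[0,0,0],[0,0,0],0.4],[[0,0,0],[0,0,0],0.4]]';  python3 -m pendant '[[[0,0,0],[0,0,0],0.2],[[0,0,0],[0,0,0],0.0],[[0,0,0],[0,0,0],-0.1],[[0,0,0],[0,0,0],-0.2],[[0,0,0],[0,0,0],-0.3],[[0,0,0],[0,0,0],-0.4],[[0,0,0],[0,0,0],-0.5],[[0,0,0],[0,0,0],-0.5],[[0,0,0],[0,0,0],-0.5],[[0,0,0],[0,0,0],-0.5]]'
```

```text
time: 11.18
tool_pos: [504.1, -25.1, 58.8]
tcp_rot: [3.139, 0.0, 1.393]
contact_force: [-0.1, 0.4, 0.3]
grip_width: 64.2
finger_force: 0.0
time: 12.02
tool_pos: [503.4, -25.0, 57.8]
tcp_rot: [3.141, 0.0, 1.393]
contact_force: [0.1, -0.5, 0.6]
grip_width: 32.7
finger_force: 30.0
```

```bash
python3 -m pendant '[[[0,0,0.5],[0,0,0],-0.5],[[0,0,0.8],[0,0,0],-0.5],[[0,0,0.8],[0,0,0],-0.5],[[0,0.5,0],[0,0,0],-0.5],[[0,0.9,0],[0,0,0],-0.5],[[0,0.9,0],[0,0,0],-0.5],[[0,0.9,0],[0,0,0],-0.5],[[0,0.9,0],[0,0,0],-0.5],[[0,0.9,0],[0,0,0],-0.5],[[0,0.9,0],[0,0,0],-0.5]]';  python3 -m pendant '[[[-0.2,0.9,0],[0,0,0],-0.5],[[-0.2,0.9,0],[0,0,0],-0.5],[[-0.15,0.9,0],[0,0,0],-0.5],[[0,0.9,0],[0,0,0],-0.5],[[0,0.27,0],[0,0,0],-0.5],[[0,0,-0.5],[0,0,0],-0.5],[[0,0,-0.5],[0,0,0],-0.5],[[0,0,-0.4],[0,0,0],-0.5],[[0,0,-0.06],[0,0,0],-0.5],[[0,0,0],[0,0,0],-0.5]]'; python3 -m pendant '[[[0,0,-0.03],[0,0,0],-0.5],[[0,0,-0.03],[0,0,0],-0.5],[[0,0,-0.02],[0,0,0],-0.5],[[0,0,0],[0,0,0],-0.5],[[0,0,0],[0,0,0],-0.5],[[0,0,0],[0,0,0],-0.5],[[0,0,0],[0,0,0],-0.5],[[0,0,0],[0,0,0],-0.5],[[0,0,0],[0,0,0],-0.5],[[0,0,0],[0,0,0],-0.5]]'
```

```text
time: 12.85
tool_pos: [503.0, 153.3, 120.6]
tcp_rot: [-3.141, 0.0, 1.393]
contact_force: [0.5, 0.7, -0.1]
grip_width: 32.3
finger_force: 30.0
time: 13.68
tool_pos: [486.6, 267.5, 76.4]
tcp_rot: [-3.14, 0.001, 1.392]
contact_force: [0.4, -0.7, 0.0]
grip_width: 32.7
finger_force: 30.0
time: 14.52
tool_pos: [487.3, 268.2, 75.2]
tcp_rot: [3.14, -0.001, 1.393]
contact_force: [-0.7, -1.1, 5.5]
grip_width: 33.0
finger_force: 30.0
```

```bash
python3 -m pendant '[[[0,0,0],[0,0,0],-0.1],[[0,0,0],[0,0,0],0.2],[[0,0,0],[0,0,0],0.4],[[0,0,0],[0,0,0],0.4],[[0,0,0],[0,0,0],0.4],[[0,0,0.4],[0,0,0],0.4],[[0,0,0.8],[0,0,0],0.4],[[0,0,0.9],[0,0,0],0.4],[[0,0,0.6],[0,0,0],0.4],[[0,0,0.3],[0,0,0],0.4]]';  python3 -m pendant '[[[0,-0.5,0],[0,0,0],0.4],[[0.1,-0.9,0],[0,0,0],0.4],[[0.3,-0.9,0],[0,0,0],0.4],[[0.3,-0.9,0],[0,0,0],0.4],[[0.3,-0.9,0],[0,0,0],0.4],[[0.3,-0.9,0],[0,0,0],0.4],[[0.3,-0.9,0],[0,0,0],0.4],[[0.3,-0.9,0],[0,0,0],0.4],[[0.2,-0.9,0],[0,0,0],0.4],[[0.03,-0.9,0],[0,0,0],0.4]]'; python3 -m pendant '[[[0,-0.5,0],[0,0,0],0.4],[[0,0,0],[0,0,0],0.4],[[0,0,0],[0,0,0],0.4],[[0,0,0],[0,0,0],0.4],[[0,0,0],[0,0,0],0.4],[[0,0,0],[0,0,0],0.4],[[0,0,0],[0,0,0],0.4],[[0,0,0],[0,0,0],0.4],[[0,0,0],[0,0,0],0.4],[[0,0,0],[0,0,0],0.4]]'
python3 - <<'E'
from h import *
p=bot.camera_params("wrist");im=bot.capture("wrist")
print(bot.get_obs()["tool_pos"]);print(proj(p,(551,-5.3,35)))
s=bot.capture("side");t=bot.capture("top");cv2.imwrite("pics/t4.png",t)
a=np.vstack([im[150:400],s[200:450]]);cv2.imwrite("pics/c4.png",a)
E
```

```text
time: 15.35
tool_pos: [487.8, 268.5, 167.0]
tcp_rot: [3.138, -0.002, 1.393]
contact_force: [-0.1, -0.5, -0.0]
grip_width: 63.9
finger_force: 0.0
time: 16.18
tool_pos: [551.2, 8.7, 163.7]
tcp_rot: [-3.141, 0.0, 1.393]
contact_force: [-0.2, 0.1, 0.3]
grip_width: 64.4
finger_force: 0.0
time: 17.02
tool_pos: [550.8, -4.7, 164.6]
tcp_rot: [3.141, 0.0, 1.393]
contact_force: [-0.2, -0.8, -0.0]
grip_width: 64.2
finger_force: 0.0
[550.7679979   -4.75636903 164.56777556]
(np.float64(325.5638683511935), np.float64(238.33018368016792))
```

View pics/c4.png

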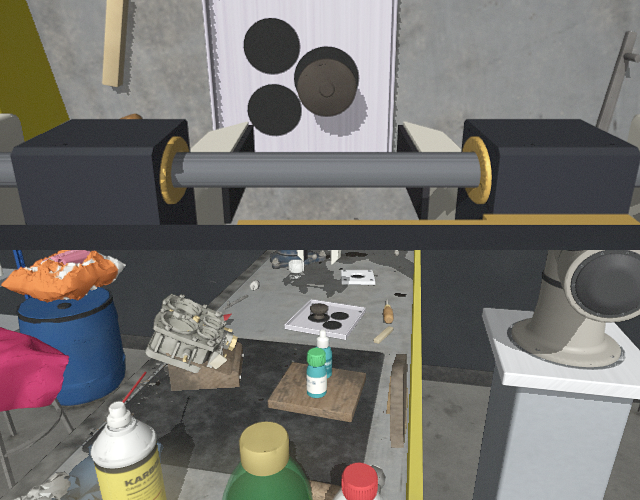

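Both bottles stand on the plywood. The valve's head centre is at wrist (327,238), as predicted, so it's ready to grasp.

```bash
python3 -m pendant '[[[0,0,-0.5],[0,0,0],0.4],[[0,0,-0.8],[0,0,0],0.4],[[0,0,-0.9],[0,0,0],0.4],[[0,0,-0.9],[0,0,0],0.4],[[0,0,-0.7],[0,0,0],0.4],[[0,0,-0.4],[0,0,0],0.4],[[0,0,-0.25],[0,0,0],0.4],[[0,0,0],[0,0,0],0.4],[[0,0,0],[0,0,0],0.4],[[0,0,0],[0,0,0],0.4]]';  python3 -m pendant '[[[0,0,0],[0,0,0],0.3],[[0,0,0],[0,0,0],0.2],[[0,0,0],[0,0,0],0.1],[[0,0,0],[0,0,0],0.0],[[0,0,0],[0,0,0],-0.1],[[0,0,0],[0,0,0],-0.2],[[0,0,0],[0,0,0],-0.3],[[0,0,0],[0,0,0],-0.3],[[0,0,0],[0,0,0],-0.3],[[0,0,0],[0,0,0],-0.3]]'
python3 - <<'E'
from h import *
t=cv2.imread("pics/t4.png");p=bot.camera_params("top");V=t.max(2)
for n,(x,y) in dict(cap=(310,253),noz=(333,258)).items():
    k=np.zeros(V.shape,np.uint8);cv2.circle(k,(x,y),13,1,-1);m=(V<70)&(k>0);v,u=np.nonzero(m);print(n,m.sum(),ray(p,u.mean(),v.mean(),3.5))
E
```

```text
time: 18.0
tool_pos: [551.5, -5.0, 32.1]
tcp_rot: [3.14, -0.0, 1.393]
contact_force: [0.4, 0.1, 0.1]
grip_width: 64.0
finger_force: 0.0
time: 18.83
tool_pos: [551.2, -5.0, 31.3]
tcp_rot: [3.14, -0.0, 1.393]
contact_force: [0.8, 0.4, 2.9]
grip_width: 40.9
finger_force: 30.0
cap 0 [nan nan nan]
noz 35 [496.44375724 -35.21912915   3.5       ]<stdin>:4: RuntimeWarning: Mean of empty slice.
  ret = ret.dtype.type(ret / rcount)
```

```bash
python3 -m pendant '[[[0,0,0.3],[0,0,0],-0.3],[[0,0,0.6],[0,0,0],-0.3],[[0,0,0.7],[0,0,0],-0.3],[[0,0,0.4],[0,0,0],-0.3],[[0,0,0],[0,0,0],-0.3],[[0,0,0],[0,0,0],-0.3],[[-0.1,-0.4,0],[0,0,0],-0.3],[[-0.15,-0.7,0],[0,0,0],-0.3],[[-0.15,-0.7,0],[0,0,0],-0.3],[[-0.15,-0.7,0],[0,0,0],-0.3]]';  python3 -m pendant '[[[-0.15,-0.8,0],[0,0,0],-0.3],[[-0.15,-0.8,0],[0,0,0],-0.3],[[-0.15,-0.8,0],[0,0,0],-0.3],[[-0.15,-0.8,0],[0,0,0],-0.3],[[-0.15,-0.8,0],[0,0,0],-0.3],[[-0.15,-0.8,0],[0,0,0],-0.3],[[-0.15,-0.8,0],[0,0,0],-0.3],[[-0.15,-0.8,0],[0,0,0],-0.3],[[-0.15,-0.5,0],[0,0,0],-0.3],[[-0.02,-0.19,0],[0,0,0],-0.3]]';python3 -m pendant '[[[0,0,0],[0,0,0],-0.3],[[0,0,0],[0,0,0],-0.3],[[0,0,0],[0,0,0],-0.3],[[0,0,0],[0,0,0],-0.3],[[0,0,0],[0,0,0],-0.3],[[0,0,0],[0,0,0],-0.3],[[0,0,0],[0,0,0],-0.3],[[0,0,0],[0,0,0],-0.3],[[0,0,0],[0,0,0],-0.3],[[0,0,0],[0,0,0],-0.3]]'
python3 - <<'E'
from h import *
p=bot.camera_params("wrist");im=bot.capture("wrist");cv2.imwrite("pics/w5.png",im)
print(bot.get_obs()["tool_pos"]);print(proj(p,(493.7,-292.6,7.5)))
s=bot.capture("side");t=bot.capture("top")
for n,(x,y) in dict(cap=(310,253),noz=(333,258)).items():
    V=t.max(2);q=bot.camera_params("top")
    k=np.zeros(V.shape,np.uint8);cv2.circle(k,(x,y),13,1,-1);m=(V<90)&(k>0);v,u=np.nonzero(m);print(n,m.sum(),ray(q,u.mean(),v.mean(),3.5))
a=np.vstack([im[100:400],cv2.resize(s[180:300,220:480],(640,295))]);cv2.imwrite("pics/c5.png",a)
E
```

```text
time: 19.67
tool_pos: [532.8, -81.0, 89.6]
tcp_rot: [-3.139, -0.0, 1.394]
contact_force: [0.5, 0.2, -1.0]
grip_width: 41.0
finger_force: 30.0
time: 20.5
tool_pos: [491.2, -295.1, 89.6]
tcp_rot: [-3.139, -0.001, 1.39]
contact_force: [-0.3, -0.6, -0.4]
grip_width: 40.6
finger_force: 30.0
time: 21.33
tool_pos: [493.2, -292.6, 91.1]
tcp_rot: [3.141, 0.0, 1.393]
contact_force: [0.2, -0.6, -0.9]
grip_width: 41.0
finger_force: 30.0
[ 493.15792871 -292.59874856   91.05009577]
(np.float64(325.9010785458895), np.float64(255.38472636343184))
cap 263 [513.6683753   27.37027416   3.5       ]
noz 259 [503.98998528 -25.22937621   3.5       ]
```

View pics/c5.png

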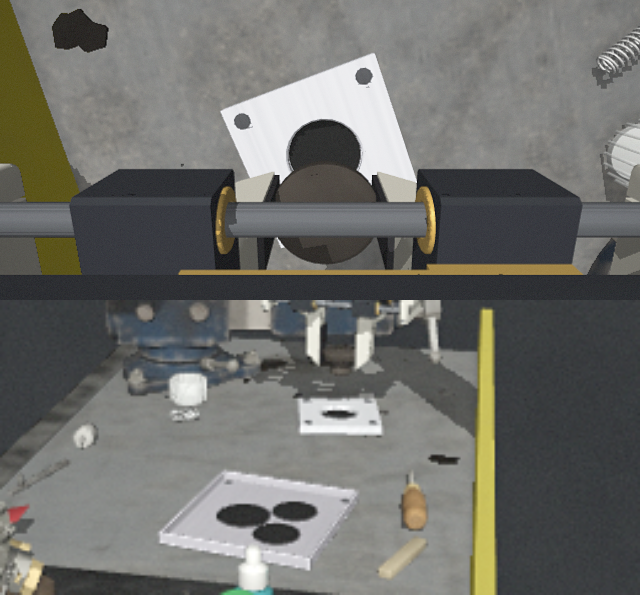

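The valve is held level at wrist (325,312). The recess sits at about (324,255), matching the prediction, so I'll lower it in.

```bash
python3 -m pendant '[[[0.01,0,-0.4],[0,0,0],-0.3],[[0,0,-0.6],[0,0,0],-0.3],[[0,0,-0.5],[0,0,0],-0.3],[[0,0,-0.25],[0,0,0],-0.3],[[0,0,-0.05],[0,0,0],-0.3],[[0,0,0],[0,0,0],-0.3],[[0,0,0],[0,0,0],-0.3],[[0,0,0],[0,0,0],-0.3],[[0,0,0],[0,0,0],-0.3],[[0,0,0],[0,0,0],-0.3]]';  python3 -m pendant '[[[0,0,-0.02],[0,0,0],-0.3],[[0,0,-0.02],[0,0,0],-0.3],[[0,0,-0.01],[0,0,0],-0.3],[[0,0,0],[0,0,0],-0.3],[[0,0,0],[0,0,0],-0.3],[[0,0,0],[0,0,0],-0.3],[[0,0,0],[0,0,0],-0.3],[[0,0,0],[0,0,0],-0.3],[[0,0,0],[0,0,0],-0.3],[[0,0,0],[0,0,0],-0.3]]'
```

```text
time: 22.32
tool_pos: [493.7, -292.8, 37.6]
tcp_rot: [3.141, 0.001, 1.393]
contact_force: [-0.3, -0.2, -0.1]
grip_width: 40.8
finger_force: 30.0
time: 23.15
tool_pos: [493.6, -292.7, 35.8]
tcp_rot: [3.141, 0.0, 1.393]
contact_force: [-1.4, 0.9, 5.1]
grip_width: 40.9
finger_force: 30.0
```

```bash
python3 -m pendant '[[[0,0,0],[0,0,0],0.0],[[0,0,0],[0,0,0],0.1],[[0,0,0],[0,0,0],0.3],[[0,0,0],[0,0,0],0.4],[[0,0,0],[0,0,0],0.4],[[0,0,0.3],[0,0,0],0.4],[[0,0,0.9],[0,0,0],0.4],[[0,0,1],[0,0,0],0.4],[[0,0,1],[0,0,0],0.4],[[0,0,1],[0,0,0],0.4]]';python3 -m pendant '[[[0,0.4,0],[0,0,0],0.4],[[0,0.8,0],[0,0,0],0.4],[[0,0.9,0],[0,0,0],0.4],[[0,0.9,0],[0,0,0],0.4],[[0,0.9,0],[0,0,0],0.4],[[0,0.9,0],[0,0,0],0.4],[[0,0.9,0],[0,0,0],0.4],[[0,0.9,0],[0,0,0],0.4],[[0,0.9,0],[0,0,0],0.4],[[0,0.9,0],[0,0,0],0.4]]'
python3 - <<'E'
from h import *
s=bot.capture("side");t=bot.capture("top")
a=np.vstack([cv2.resize(t[220:300,410:500],(540,480))[0:300],cv2.resize(s[180:260,300:444],(540,300))]);cv2.imwrite("pics/c6.png",a)
cv2.imwrite("pics/t6.png",t)
E
```

```text
time: 23.98
tool_pos: [493.3, -292.5, 163.5]
tcp_rot: [3.141, 0.0, 1.393]
contact_force: [0.3, 0.6, 0.3]
grip_width: 64.0
finger_force: 0.0
time: 24.82
tool_pos: [493.1, -39.1, 161.8]
tcp_rot: [3.141, -0.0, 1.393]
contact_force: [1.0, 0.4, 0.8]
grip_width: 64.4
finger_force: 0.0
```

View pics/c6.png

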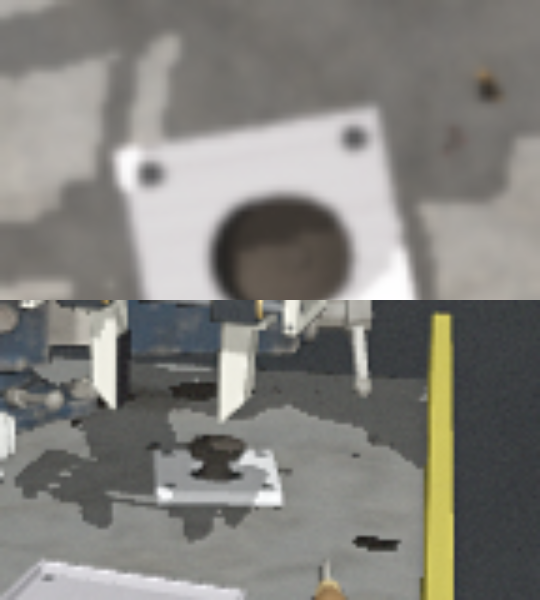

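The valve stands upright in the recess (side-crop (217,460)). Next is the nozzle bottle.

```bash
python3 -m pendant '[[[-0.1,0.9,0],[0,0,0],0.4],[[-0.12,0.9,0],[0,0,0],0.4],[[0,0.9,0],[0,0,0],0.4],[[0,0.9,0],[0,0,0],0.4],[[0,0.9,0],[0,0,0],0.4],[[0,0.9,0],[0,0,0],0.4],[[0,0.9,0],[0,0,0],0.4],[[0,0.9,0],[0,0,0],0.4],[[0,0.9,0],[0,0,0],0.4],[[0,0.9,0],[0,0,0],0.4]]';python3 -m pendant '[[[0,0.9,0],[0,0,0],0.4],[[0,0.39,0],[0,0,0],0.4],[[0,0,0],[0,0,0],0.4],[[0,0,0],[0,0,0],0.4],[[0,0,0],[0,0,0],0.4],[[0,0,0],[0,0,0],0.4],[[0,0,0],[0,0,0],0.4],[[0,0,0],[0,0,0],0.4],[[0,0,0],[0,0,0],0.4],[[0,0,0],[0,0,0],0.4]]'
```

```text
time: 25.75
tool_pos: [487.0, 230.1, 161.7]
tcp_rot: [3.141, 0.0, 1.392]
contact_force: [0.9, -0.3, -0.2]
grip_width: 64.2
finger_force: 0.0
time: 26.58
tool_pos: [487.0, 267.8, 161.6]
tcp_rot: [3.141, -0.0, 1.392]
contact_force: [-0.4, 0.2, -0.8]
grip_width: 64.1
finger_force: 0.0
```

```bash
python3 -m pendant '[[[0,0.01,-0.5],[0,0,0],0.4],[[0,0,-0.8],[0,0,0],0.4],[[0,0,-0.8],[0,0,0],0.4],[[0,0,-0.5],[0,0,0],0.4],[[0,0,-0.28],[0,0,0],0.4],[[0,0,0],[0,0,0],0.4],[[0,0,0],[0,0,0],0.4],[[0,0,0],[0,0,0],0.4],[[0,0,0],[0,0,0],0.4],[[0,0,0],[0,0,0],0.4]]';  python3 -m pendant '[[[0,0,0],[0,0,0],0.2],[[0,0,0],[0,0,0],0.0],[[0,0,0],[0,0,0],-0.1],[[0,0,0],[0,0,0],-0.2],[[0,0,0],[0,0,0],-0.3],[[0,0,0],[0,0,0],-0.4],[[0,0,0],[0,0,0],-0.5],[[0,0,0],[0,0,0],-0.5],[[0,0,0],[0,0,0],-0.5],[[0,0,0],[0,0,0],-0.5]]'
```

```text
time: 27.42
tool_pos: [487.4, 268.6, 76.2]
tcp_rot: [3.14, -0.001, 1.393]
contact_force: [0.8, 0.3, -0.8]
grip_width: 64.3
finger_force: 0.0
time: 28.25
tool_pos: [486.9, 268.4, 75.2]
tcp_rot: [3.141, -0.0, 1.393]
contact_force: [0.4, -0.2, 0.1]
grip_width: 33.0
finger_force: 30.0
```

```bash
python3 -m pendant '[[[0,0,0.4],[0,0,0],-0.5],[[0,0,0.7],[0,0,0],-0.5],[[0,0,0.4],[0,0,0],-0.5],[[0,-0.5,0],[0,0,0],-0.5],[[0.1,-0.9,0],[0,0,0],-0.5],[[0.1,-0.9,0],[0,0,0],-0.5],[[0.1,-0.9,0],[0,0,0],-0.5],[[0.1,-0.9,0],[0,0,0],-0.5],[[0.1,-0.9,0],[0,0,0],-0.5],[[0.05,-0.9,0],[0,0,0],-0.5]]';  python3 -m pendant '[[[0,-0.9,0],[0,0,0],-0.5],[[0,-0.9,0],[0,0,0],-0.5],[[0,-0.9,0],[0,0,0],-0.5],[[0,-0.7,0],[0,0,0],-0.5],[[0,-0.48,0],[0,0,0],-0.5],[[0,0,0],[0,0,0],-0.5],[[0,0,0],[0,0,0],-0.5],[[0,0,0],[0,0,0],-0.5],[[0,0,0],[0,0,0],-0.5],[[0,0,0],[0,0,0],-0.5]]'
```

```text
time: 29.08
tool_pos: [503.4, 90.1, 120.1]
tcp_rot: [3.141, 0.0, 1.393]
contact_force: [0.3, 0.2, -0.1]
grip_width: 32.5
finger_force: 30.0
time: 29.92
tool_pos: [503.3, -24.1, 120.1]
tcp_rot: [-3.142, -0.0, 1.394]
contact_force: [-0.2, 0.3, -0.8]
grip_width: 32.5
finger_force: 30.0
```

```bash
python3 -m pendant '[[[0.01,-0.03,-0.4],[0,0,0],-0.5],[[0,0,-0.7],[0,0,0],-0.5],[[0,0,-0.6],[0,0,0],-0.5],[[0,0,-0.32],[0,0,0],-0.5],[[0,0,0],[0,0,0],-0.5],[[0,0,0],[0,0,0],-0.5],[[0,0,0],[0,0,0],-0.5],[[0,0,0],[0,0,0],-0.5],[[0,0,0],[0,0,0],-0.5],[[0,0,0],[0,0,0],-0.5]]';  python3 -m pendant '[[[0,0,-0.03],[0,0,0],-0.5],[[0,0,-0.02],[0,0,0],-0.5],[[0,0,-0.02],[0,0,0],-0.5],[[0,0,0],[0,0,0],-0.5],[[0,0,0],[0,0,0],-0.5],[[0,0,0],[0,0,0],-0.5],[[0,0,0],[0,0,0],-0.5],[[0,0,0],[0,0,0],-0.5],[[0,0,0],[0,0,0],-0.5],[[0,0,0],[0,0,0],-0.5]]'
```

```text
time: 30.75
tool_pos: [503.8, -25.9, 60.0]
tcp_rot: [3.141, 0.0, 1.393]
contact_force: [-1.1, -0.7, -0.2]
grip_width: 32.4
finger_force: 30.0
time: 31.58
tool_pos: [503.7, -25.9, 57.4]
tcp_rot: [3.142, 0.0, 1.393]
contact_force: [0.2, 0.3, -0.3]
grip_width: 32.7
finger_force: 30.0
```

```bash
python3 -m pendant '[[[0,0.03,0],[0,0,0],-0.5],[[0,0,-0.02],[0,0,0],-0.5],[[0,0,0],[0,0,0],-0.5],[[0,0,-0.01],[0,0,0],-0.5],[[0,0,0],[0,0,0],-0.5],[[0,0,0],[0,0,0],-0.5],[[0,0,0],[0,0,0],-0.5],[[0,0,0],[0,0,0],-0.5],[[0,0,0],[0,0,0],-0.5],[[0,0,0],[0,0,0],-0.5]]'
```

```text
time: 32.42
tool_pos: [503.8, -25.0, 57.1]
tcp_rot: [3.141, -0.0, 1.393]
contact_force: [-2.3, 0.7, 5.5]
grip_width: 32.8
finger_force: 30.0
```

```bash
python3 -m pendant '[[[0,0,0],[0,0,0],-0.1],[[0,0,0],[0,0,0],0.2],[[0,0,0],[0,0,0],0.4],[[0,0,0],[0,0,0],0.4],[[0,0,0],[0,0,0],0.4],[[0,0,0.4],[0,0,0],0.4],[[0,0,0.9],[0,0,0],0.4],[[0,0,0.9],[0,0,0],0.4],[[0,0,0.7],[0,0,0],0.4],[[0,0,0.4],[0,0,0],0.4]]';  python3 -m pendant '[[[0,0.5,0],[0,0,0],0.4],[[-0.1,0.9,0],[0,0,0],0.4],[[-0.1,0.9,0],[0,0,0],0.4],[[-0.1,0.9,0],[0,0,0],0.4],[[-0.1,0.9,0],[0,0,0],0.4],[[-0.1,0.9,0],[0,0,0],0.4],[[-0.05,0.9,0],[0,0,0],0.4],[[0,0.9,0],[0,0,0],0.4],[[0,0.9,0],[0,0,0],0.4],[[0,0.9,0],[0,0,0],0.4]]'; python3 -m pendant '[[[0,0.9,0],[0,0,0],0.4],[[0,0.9,0],[0,0,0],0.4],[[0,0.9,0],[0,0,0],0.4],[[0,0.48,0],[0,0,0],0.4],[[0,0,0],[0,0,0],0.4],[[0,0,0],[0,0,0],0.4],[[0,0,0],[0,0,0],0.4],[[0,0,0],[0,0,0],0.4],[[0,0,0],[0,0,0],0.4],[[0,0,0],[0,0,0],0.4]]'
python3 - <<'E'
from h import *
s=bot.capture("side");w=bot.capture("wrist")
cv2.imwrite("pics/c7.png",np.vstack([w[150:400],s[200:450]]))
E
```

```text
time: 33.25
tool_pos: [504.6, -25.2, 158.0]
tcp_rot: [3.138, 0.0, 1.393]
contact_force: [0.6, 0.7, -0.3]
grip_width: 64.1
finger_force: 0.0
time: 34.08
tool_pos: [486.9, 234.3, 155.4]
tcp_rot: [-3.142, 0.0, 1.393]
contact_force: [2.0, 0.7, 0.4]
grip_width: 64.4
finger_force: 0.0
time: 34.92
tool_pos: [487.4, 327.5, 155.7]
tcp_rot: [3.141, 0.0, 1.392]
contact_force: [-0.7, 0.3, -0.7]
grip_width: 64.2
finger_force: 0.0
```

View pics/c7.png

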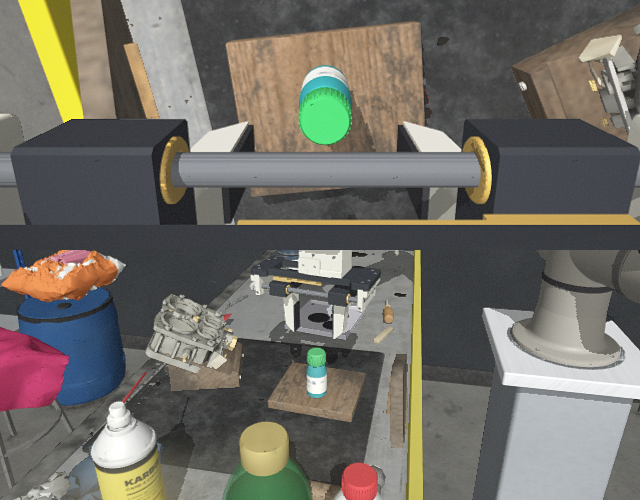

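The cap bottle is centred between the jaws, with its cap at wrist-crop (326,115). I'll grasp it.

```bash
python3 -m pendant '[[[-0.01,0.03,-0.5],[0,0,0],0.4],[[0,0,-0.8],[0,0,0],0.4],[[0,0,-0.7],[0,0,0],0.4],[[0,0,-0.43],[0,0,0],0.4],[[0,0,-0.25],[0,0,0],0.4],[[0,0,0],[0,0,0],0.4],[[0,0,0],[0,0,0],0.4],[[0,0,0],[0,0,0],0.4],[[0,0,0],[0,0,0],0.4],[[0,0,0],[0,0,0],0.4]]';  python3 -m pendant '[[[0,0,0],[0,0,0],0.2],[[0,0,0],[0,0,0],0.0],[[0,0,0],[0,0,0],-0.1],[[0,0,0],[0,0,0],-0.2],[[0,0,0],[0,0,0],-0.3],[[0,0,0],[0,0,0],-0.4],[[0,0,0],[0,0,0],-0.5],[[0,0,0],[0,0,0],-0.5],[[0,0,0],[0,0,0],-0.5],[[0,0,0],[0,0,0],-0.5]]'
```

```text
time: 35.85
tool_pos: [487.3, 329.5, 76.1]
tcp_rot: [3.14, -0.001, 1.393]
contact_force: [-0.2, -0.5, -1.1]
grip_width: 64.3
finger_force: 0.0
time: 36.68
tool_pos: [486.8, 329.3, 75.1]
tcp_rot: [3.142, 0.0, 1.393]
contact_force: [0.5, 0.3, -0.1]
grip_width: 32.9
finger_force: 30.0
```

```bash
python3 -m pendant '[[[0,0,0.4],[0,0,0],-0.5],[[0,0,0.7],[0,0,0],-0.5],[[0,0,0.4],[0,0,0],-0.5],[[0,-0.5,0],[0,0,0],-0.5],[[0.2,-0.9,0],[0,0,0],-0.5],[[0.2,-0.9,0],[0,0,0],-0.5],[[0.2,-0.9,0],[0,0,0],-0.5],[[0.2,-0.9,0],[0,0,0],-0.5],[[0.1,-0.9,0],[0,0,0],-0.5],[[0,-0.9,0],[0,0,0],-0.5]]';  python3 -m pendant '[[[0,-0.9,0],[0,0,0],-0.5],[[0,-0.9,0],[0,0,0],-0.5],[[0,-0.9,0],[0,0,0],-0.5],[[0,-0.7,0],[0,0,0],-0.5],[[0,-0.4,0],[0,0,0],-0.5],[[0,-0.3,0],[0,0,0],-0.5],[[0,0,0],[0,0,0],-0.5],[[0,0,0],[0,0,0],-0.5],[[0,0,0],[0,0,0],-0.5],[[0,0,0],[0,0,0],-0.5]]'
python3 - <<'E'
from h import *
s=bot.capture("side");w=bot.capture("wrist")
cv2.imwrite("pics/c8.png",np.vstack([w[100:400],cv2.resize(s[180:300,220:480],(640,295))]))
print(bot.get_obs()["tool_pos"])
E
```

```text
time: 37.52
tool_pos: [514.4, 150.9, 120.2]
tcp_rot: [3.141, -0.0, 1.393]
contact_force: [-0.7, -0.5, 0.5]
grip_width: 32.6
finger_force: 30.0
time: 38.35
tool_pos: [513.8, 30.3, 120.1]
tcp_rot: [-3.142, -0.0, 1.394]
contact_force: [0.9, 0.1, -0.1]
grip_width: 32.5
finger_force: 30.0
[513.84393036  30.15417529 120.10459833]
```

View pics/c8.png

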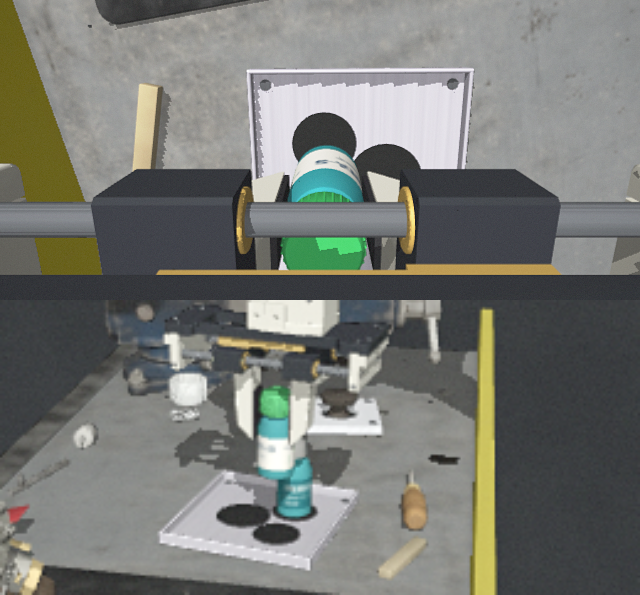

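The nozzle bottle stands upright on its pad, and the cap bottle hangs in line with its own. I'll lower it.

```bash
python3 -m pendant '[[[0,0,-0.4],[0,0,0],-0.5],[[0,0,-0.7],[0,0,0],-0.5],[[0,0,-0.6],[0,0,0],-0.5],[[0,0,-0.32],[0,0,0],-0.5],[[0,0,0],[0,0,0],-0.5],[[0,0,0],[0,0,0],-0.5],[[0,0,0],[0,0,0],-0.5],[[0,0,0],[0,0,0],-0.5],[[0,0,0],[0,0,0],-0.5],[[0,0,0],[0,0,0],-0.5]]';  python3 -m pendant '[[[0,0,-0.03],[0,0,0],-0.5],[[0,0,-0.02],[0,0,0],-0.5],[[0,0,-0.02],[0,0,0],-0.5],[[0,0,0],[0,0,0],-0.5],[[0,0,0],[0,0,0],-0.5],[[0,0,0],[0,0,0],-0.5],[[0,0,0],[0,0,0],-0.5],[[0,0,0],[0,0,0],-0.5],[[0,0,0],[0,0,0],-0.5],[[0,0,0],[0,0,0],-0.5]]'
```

```text
time: 39.28
tool_pos: [514.1, 29.3, 60.0]
tcp_rot: [3.141, -0.0, 1.393]
contact_force: [-0.1, 0.3, -0.7]
grip_width: 32.7
finger_force: 30.0
time: 40.12
tool_pos: [513.9, 29.3, 57.4]
tcp_rot: [3.142, 0.0, 1.393]
contact_force: [0.4, 0.4, -0.1]
grip_width: 32.3
finger_force: 30.0
```

```bash
python3 -m pendant '[[[0,0,-0.02],[0,0,0],-0.5],[[0,0,0],[0,0,0],-0.5],[[0,0,-0.01],[0,0,0],-0.5],[[0,0,0],[0,0,0],-0.5],[[0,0,0],[0,0,0],-0.5],[[0,0,0],[0,0,0],-0.5],[[0,0,0],[0,0,0],-0.5],[[0,0,0],[0,0,0],-0.5],[[0,0,0],[0,0,0],-0.5],[[0,0,0],[0,0,0],-0.5]]'; python3 -m pendant '[[[0,0,0],[0,0,0],-0.1],[[0,0,0],[0,0,0],0.2],[[0,0,0],[0,0,0],0.4],[[0,0,0],[0,0,0],0.4],[[0,0,0],[0,0,0],0.4],[[0,0,0.4],[0,0,0],0.4],[[0,0,0.9],[0,0,0],0.4],[[0,0,0.9],[0,0,0],0.4],[[0,0,0.9],[0,0,0],0.4],[[0,0,0.9],[0,0,0],0.4]]'; python3 -m pendant '[[[0,0.5,0],[0,0,0],0.4],[[0,0.9,0],[0,0,0],0.4],[[0,0.9,0],[0,0,0],0.4],[[0,0.9,0],[0,0,0],0.4],[[0,0.9,0],[0,0,0],0.4],[[0,0.9,0],[0,0,0],0.4],[[0,0.9,0],[0,0,0],0.4],[[0,0.5,0],[0,0,0],0.4],[[0,0,0],[0,0,0],0.4],[[0,0,0],[0,0,0],0.4]]'
python3 - <<'E'
from h import *
s=bot.capture("side");t=bot.capture("top")
cv2.imwrite("pics/c9.png",np.vstack([cv2.resize(t[195:295,270:490],(640,291)),cv2.resize(s[180:300,220:480],(640,295))]))
E
```

```text
time: 40.95
tool_pos: [514.0, 29.3, 57.1]
tcp_rot: [3.141, -0.0, 1.393]
contact_force: [-1.3, 0.6, 6.3]
grip_width: 32.3
finger_force: 30.0
time: 41.78
tool_pos: [513.5, 29.3, 177.6]
tcp_rot: [-3.141, 0.0, 1.393]
contact_force: [0.9, -0.6, 0.0]
grip_width: 64.2
finger_force: 0.0
time: 42.62
tool_pos: [513.5, 221.7, 176.2]
tcp_rot: [-3.141, 0.001, 1.395]
contact_force: [-0.1, -1.3, -0.1]
grip_width: 64.2
finger_force: 0.0
```

View pics/c9.png

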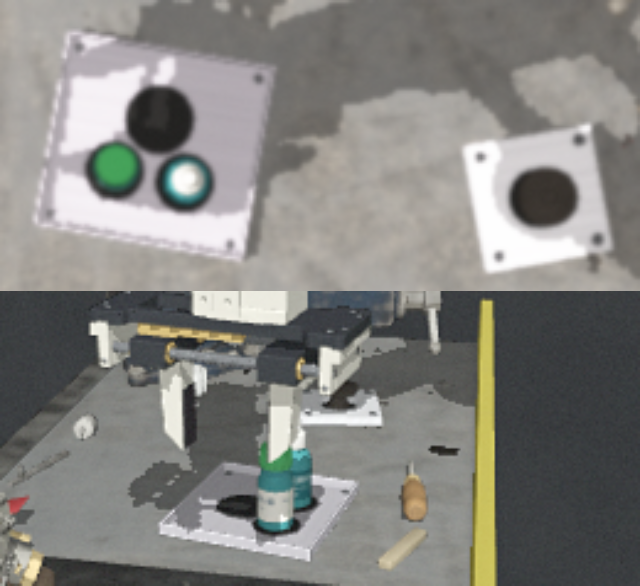

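Both bottles are upright on their own pads (top-crop (115,168) cap, (186,182) nozzle), and the valve is seated in the recess at (543,197). The robot is clear, so I'm handing in.

```bash
python3 -c "
from plant import bot
print(bot.close_job())"
```

```text
the job is handed in; nothing more can be done
None
```

I handed the job in at about 43 s: the valve stands upright in the fixture recess, both bottles are back upright on their own pads, and the screwdriver, stick and cup were not touched; no verdict was returned.

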